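Set the clip tweezers to the marked gap and hold

TASK

Pick up the sprung clip tweezers by their grey grips and squeeze them until the two tips are as far apart as the two dark dots on the aluminium setting block. Hold them steady with each tip right above its own dot, about a centimetre clear of the block and not touching it, so that a colleague can slip the spring clip onto the tips. Finish while still holding them there; leave the lock cylinder, the key and the screwdriver where they are.

Things in the scene. Friction and masses are not known exactly. Their poses are not given: they have to be found in the camera images.
- tweezers: Sprung steel tweezers, loose, lying with the legs side by side (closing level, along y). Origin midway between the grey ribbed grips, at the underside; x runs from the joined end (113 mm behind) to the tips (64 mm ahead), z up. Grips: 44 mm long in x, 20 mm tall from the mat. Blades 12 mm tall, 4 mm thick, mid-height 10 mm above the underside. About 90 g, balanced about 25 mm behind the origin.
- leg_left (a joint): Left leg's spring hinge, rad: 0 sprung open (tip centres 44 mm apart), about 0.075 at 20 mm, 0.115 shut; the right leg mirrors it. Width over the grips: 42 mm open (45 at their front ends), 27 mm with faces parallel at the 20 mm gap; 1 mm less there closes the tips 1.7 mm. It pushes back on each grip with about 3 N open, 6 N at 20 mm, 7.5 N shut.
- tip_left (a point): Centre of the end of the left (+y) leg of the tweezers, at the blade's mid-height (the tip is 8 mm tall and 3 mm thick). The tip gap is the distance between tip_left and tip_right.
- tip_right (a point): Centre of the end of the right (-y) leg, likewise.
- block: Setting block: a fixed flat aluminium block, 70 (x) by 80 (y) by 20 mm high, with two dark steel dots of 10 mm diameter let flush into its top, 20 mm apart centre to centre. Origin at the centre of its underside, z up.
- dot_left (a point): Centre of one dark dot, on the block's top face, 10 mm along the block's +y from its middle.
- dot_right (a point): Centre of the other dark dot, 10 mm along the block's -y from its middle.
- cylinder: Bystander: a brass lock cylinder standing on its flange, 26 mm diameter, 38 mm tall; origin at the centre of its underside. Leave alone.
- key: Bystander: a flat key with a red plastic head, 65 mm long, 6 mm thick, lying on the mat; origin near its middle, underside. Leave alone.
- driver: Bystander: a screwdriver 160 mm long lying on the mat; handle to its -x. Leave alone.
Mind the look-alikes: they are no part of the job. There is more than one size of the block; the one meant has the size given above.

How it is judged:
By the outcome, as a careful person would: the job done as asked, in the order asked, and still so for the second after the job is handed in, while the arm keeps its last pose, push and grip.
It also fails if it takes over 43 s, if anything falls off the work surface, if the arm or the gripper's body presses on something with over 40 N, if the wrist force passes 120 N, or if a joint passes its speed limit or range.

ROBOT

A 7-joint arm with a two-finger parallel gripper is mounted at the origin on the work surface. World frame = base frame: x ahead of the robot, y to its left, z up, the work surface at z = 0. Lengths are in m, angles in rad, forces in N, time in s.
With the tool pointing down it reaches from about 0.4 to 0.85 m from the base axis. Payload 4.5 kg.
Tool frame: the origin (TCP) lies midway between the tips of the shut fingers; the grasp point (between the pads) lies r.grip_point_offset behind it (r.grip_point_offset is the distance from the TCP to the grasp point, in m); z points along the fingers, y is the line along which they close (so a half turn about z gives the same grasp; the last joint's range is limited). The gripper opens to 88 mm and grips with 3 to 60 N. Pads are 18 mm wide; open, the fingers measure 123 mm over their backs; the gripper's body (75 mm by 187 mm) begins 45 mm behind the grasp point.
Start: joints at [-1.104, 0.689, -0.195, 1.565, 0.157, 0.902, -0.215], TCP at [0.262, 0.567, 0.239] pointing down, gripper open.
Joint ranges: [-3.01, 3.01], [-0.46, 2.08], [-1.47, 1.51], [0.13, 2.56], [-1, 4.14], [0.04, 2.09], [-2.66, 2.66]. Speed limits (rad/s): [2.57, 2.57, 3.14, 3.14, 3.14, 3.14, 3.14].

INTERFACE

Orientations are given as a unit quaternion [x, y, z, w].
In Python, from plant import r gives the robot as it stands.
- The arm moves only by the shell command python3 -m jog 'ROWS' [FORCE]. ROWS is JSON, a list of rows, each an object of numbers: "wx", "wy", "wz": the turn, a rotation vector about the world's x, y, z as a fraction of full scale; "dx", "dy", "dz": the shift along the world's x, y, z as a fraction of full scale; "hand": the closure, from 0 (fully open) to 1 (shut). In form: [{"wx": .., "wy": .., "wz": .., "dx": .., "dy": .., "dz": .., "hand": ..}, ...]. A call has 1 to 5 rows; each row shifts and turns the commanded pose from where the row before left it; what a row does not reach is not made up. Full scale, the value 1, is 0.25 m for a shift and 2 rad for a turn. A row lasts 1/12 s, in which the tool goes at most 41.7 mm and 7.16 degrees, less where a joint would pass 70% of its speed; a pose out of reach is approached as far as the arm can. A call with a number of a shift or a turn outside -1 to 1 is refused whole. A call with a gripper value outside its range is refused whole. The fingers move at their own pace and stop on an object; FORCE is the grip in N (left out, the last holds). Time passes only in rows, so rows that do not move let the fingers close. It gives the time, the measured TCP pose, the force, the opening and the grip force at its end, in the units of the state.
- r.get_state(): the state, without advancing time (a new reading comes with each control period).
- r.snapshot(name): name is "scene" or "side" or "wrist"; returns the picture (480x640x3 uint8, red, green, blue); there is no depth.
- r.camera_info(name): a dict with "mtx" (3x3 intrinsics, pixels), "R" (3x3) and "t" (3): a world point X has camera coordinates R X + t. Camera axes: x right, y down, z forward; pixel columns grow to the right and rows downward; lengths in m; the calibration is good to about 2 mm. A picture is of the moment at which its call begins: read the wrist's pose just before it. camera_info takes no time and is no camera call; for the wrist camera it gives the pose at the moment of the call.
- r.finish_job(): hands the job in; it is judged then, once.
Trained networks look in the newest picture that a camera, given by its name, has taken for a name from the list of things; names that differ only in an ending like _2 or _b are one class to them, and where a whole thing is asked for, a point or a joint stands for the part that bears it (a point fixed in the world has none). Each returns a list of dicts, best first, with "p" (0 to 1); they miss things now and then, are a little off and sometimes report something else, mostly with a low value. They report only what shows in the picture. A call takes as long as a camera call. They do not tell look-alikes from the thing itself.
- r.search_frame(camera, query): "bbox" ([left, top, right, bottom] in pixels, round what is visible of it).
- r.masks_of(camera, query): "region" (480x640 bool, what is visible of it) and "bbox" ([left, top, right, bottom] in pixels, round what is visible of it).
The state is a dict: "clock": time; "q": joint angles; "qd": joint speeds; "joint_torque": joint torques, N m; "tool_pos": TCP position; "eef_rot": TCP orientation; "contact_force": force on the tool from outside, world axes, zero at the start; "moment": the same for the moment, N m; "opening": opening from 0.0 (shut) to 1.0 (fully open); "finger_force": force on a finger pad.
Only numpy, scipy, OpenCV 4.12 (cv2) and the standard library are available. Lean on these libraries where they do the work, as an engineer would, in place of code of your own. Each camera call takes 0.05 s, during which the arm holds its last target. There are 200 camera calls.

## Working session

There is one attempt and no reset: what is moved stays moved. The work goes in short steps, Python scripts to look and compute and a shell command to move; the robot and the scene stay as the last step left them, time stands still between calls to the robot, and variables do not carry over. Pictures are saved under pics/ and viewed, at most 10 in all, crops included, and the job is handed in when it is done.

```bash
mkdir -p pics; ls; python3 - <<'E'
from plant import r
import cv2,numpy as np
s=r.get_state();print(s['clock'],s['tool_pos'],s['eef_rot'],s['opening'],r.grip_point_offset)
a=r.snapshot('scene');cv2.imwrite('pics/scene.png',a[:,:,::-1])
b=r.snapshot('side');cv2.imwrite('pics/side.png',b[:,:,::-1])
for c in('scene','side'):
  i=r.camera_info(c);print(c,np.round(-i['R'].T@i['t'],3).tolist(),i['mtx'].tolist())
  for q in('tweezers','block','dot_left','tip_left'):
    print(q,[(np.round(d['bbox']).tolist(),round(d['p'],2)) for d in r.search_frame(c,q)])
E
```

```text
pics
0.0 [0.26191586 0.56679431 0.23790644] [ 2.14682764e-01  9.76683412e-01 -8.97588068e-04 -1.32317869e-04] 0.9991029404552808 0.0187
scene [1.011, 0.57, 0.925] [[531.226371042604, 0.0, 327.8121012846393], [0.0, 531.226371042604, 242.70250811839844], [0.0, 0.0, 1.0]]
tweezers [([340.0, 320.0, 390.0, 370.0], 0.17)]
block [([437.0, 250.0, 504.0, 307.0], 0.9), ([340.0, 320.0, 389.0, 366.0], 0.63), ([398.0, 352.0, 480.0, 432.0], 0.6)]
dot_left [([436.0, 250.0, 500.0, 305.0], 0.9), ([339.0, 320.0, 393.0, 371.0], 0.83), ([396.0, 353.0, 480.0, 430.0], 0.66)]
tip_left [([251.0, 253.0, 318.0, 265.0], 0.68)]
side [-0.092, -0.698, 0.534] [[516.3877486054193, 0.0, 319.35029466125576], [0.0, 516.3877486054193, 233.43719073782853], [0.0, 0.0, 1.0]]
tweezers [([317.0, 236.0, 404.0, 262.0], 0.65)]
block [([132.0, 209.0, 186.0, 253.0], 0.95), ([197.0, 162.0, 256.0, 195.0], 0.73), ([256.0, 184.0, 302.0, 210.0], 0.6)]
dot_left [([257.0, 180.0, 301.0, 212.0], 0.8), ([129.0, 214.0, 187.0, 254.0], 0.77), ([202.0, 160.0, 259.0, 194.0], 0.68)]
tip_left [([324.0, 237.0, 397.0, 253.0], 0.83)]
```

View pics/scene.png

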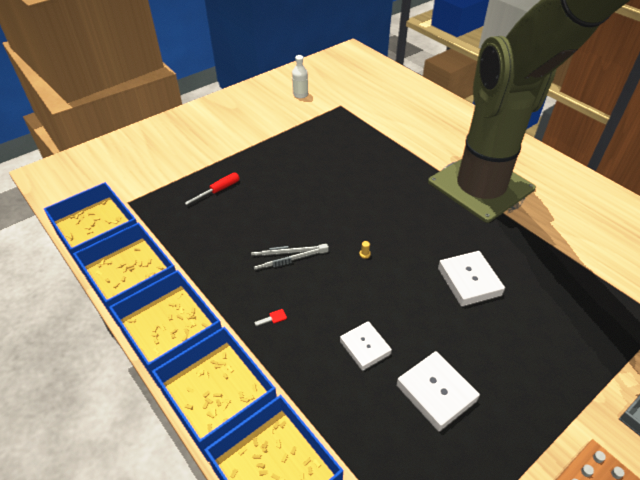

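View pics/side.png

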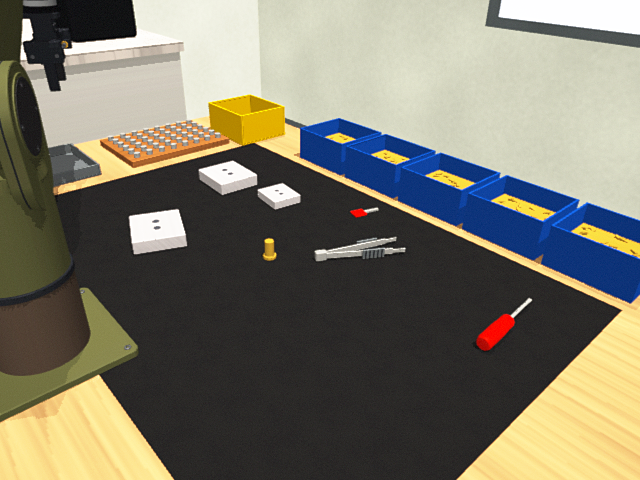

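The scene view shows the tweezers at (252–328, 244–268), with the joined end to the right. There are three white blocks, at (470,277), (365,345) and (438,390). I'll fit the block sizes and the tweezers pose next.

```bash
cat > h.py <<'E'
import numpy as np,cv2
from plant import r
def proj(i,X):
    c=np.asarray(X)@i['R'].T+i['t']; p=c@np.asarray(i['mtx']).T; return p[...,:2]/p[...,2:]
def ray(i,uv,z):
    d=i['R'].T@np.linalg.solve(i['mtx'],[uv[0],uv[1],1]);o=-i['R'].T@i['t'];return o+d*(z-o[2])/d[2]
E
python3 - <<'E'
from h import *
from scipy.optimize import minimize
from scipy.ndimage import distance_transform_edt as edt
im={c:cv2.imread(f'pics/{c}.png') for c in('scene','side')}
ci={c:r.camera_info(c) for c in im}
def mask(c,b):
    l,t,R,B=b;m=np.zeros((480,640),np.uint8)
    m[t-6:B+6,l-6:R+6]=im[c][t-6:B+6,l-6:R+6].min(2)>90
    n,lab,st,_=cv2.connectedComponentsWithStats(m);m=(lab==1+st[1:,4].argmax()).astype(np.uint8)
    cs,_=cv2.findContours(m,0,2);h=cv2.convexHull(max(cs,key=cv2.contourArea));return h[:,0].astype(np.float32)
def hull(c,p,H=.02):
    x,y,a,L,W=p[:5];P=np.array([[sx*L/2,sy*W/2,z] for sx in(1,-1) for sy in(1,-1) for z in(0,H)])
    ca,sa=np.cos(a),np.sin(a);P=P@np.array([[ca,sa,0],[-sa,ca,0],[0,0,1]])+[x,y,0]
    return cv2.convexHull(proj(ci[c],P).astype(np.float32))
def ras(h):
    m=np.zeros((480*4,640*4),np.uint8);cv2.fillConvexPoly(m,np.round((h.reshape(-1,2)+.5)*4).astype(int),1);return m
for bs,bd in [((437,250,504,307),(129,209,187,254)),((340,320,390,368),(256,182,302,211)),((396,352,480,431),(197,160,259,195))]:
    T={'scene':mask('scene',bs),'side':mask('side',bd)}
    c0=ray(ci['scene'],T['scene'].mean(0),.01)
    def cost(p):
        e=0
        for c in T:
            h=hull(c,p)
            I,_=cv2.intersectConvexConvex(h,T[c]);A=cv2.contourArea(h);B=cv2.contourArea(T[c]);e+=1-I/(A+B-I)
        return e
    best=min((minimize(cost,[c0[0],c0[1],a,.07,.08],method='Nelder-Mead',options=dict(maxiter=1500,initial_simplex=np.array([[c0[0],c0[1],a,.07,.08]]*6)+np.vstack([np.zeros(5),np.diag([.01,.01,.2,.01,.01])]))) for a in(-.9,-.4,0,.4,.9)),key=lambda o:o.fun)
    # dots
    x0,y0,x1,y1=bs;g=im['scene'].max(2);m=np.zeros((480,640),np.uint8);cv2.fillConvexPoly(m,T['scene'].astype(int),1);m=cv2.erode(m,np.ones((7,7)))
    n,lab,st,ce=cv2.connectedComponentsWithStats(((g<140)&(m>0)).astype(np.uint8))
    print(np.round(best.x,4),round(best.fun,3),[(np.round(ray(ci['scene'],ce[k],.02)[:2],4).tolist(),st[k,4]) for k in range(1,n)])
for c in im:
  for q in('tweezers','leg_left'):
    for d in r.masks_of(c,q)[:1]:
      print(c,q,np.round(d['bbox']),d['p'],d['region'].sum())
# white pixel tweezers extents
g=im['scene'].max(2);m=np.zeros((480,640),np.uint8);m[236:280,243:336]=g[236:280,243:336]>75
cs,_=cv2.findContours(m,0,2);h=np.vstack(cs)[:,0]
crop=im['scene'][232:282,240:340];cv2.imwrite('pics/tw.png',cv2.resize(crop,None,fx=8,fy=8,interpolation=cv2.INTER_CUBIC)[:600])
for n,uv in(('joint',(322,248)),('tipA',(252,252)),('tipB',(255,268)),('cyl',(365,255)),('key',(270,318))):print(n,np.round(ray(ci['scene'],uv,.01),3))
E
```

```text
[ 0.2821  0.1959 -0.3698  0.1013  0.1133] 0.187 [([0.3141, 0.1386], np.int32(1)), ([0.2715, 0.1789], np.int32(15)), ([0.3167, 0.144], np.int32(1)), ([0.3199, 0.1528], np.int32(1)), ([0.3227, 0.1598], np.int32(2)), ([0.3255, 0.1667], np.int32(1)), ([0.2819, 0.2062], np.int32(14)), ([0.3281, 0.1719], np.int32(1)), ([0.3312, 0.1804], np.int32(1)), ([0.3392, 0.1989], np.int32(1)), ([0.3446, 0.2121], np.int32(1)), ([0.3476, 0.2217], np.int32(2))]
[ 0.5792  0.1746 -0.1241  0.0689  0.0792] 0.035 [([0.5788, 0.166], np.int32(7)), ([0.5815, 0.1853], np.int32(8))]
[ 0.5401  0.3322 -0.0505  0.103   0.1171] 0.214 [([0.5375, 0.3171], np.int32(24)), ([0.5388, 0.3461], np.int32(28))]
scene tweezers [251. 245. 326. 264.] 0.97 710
scene leg_left [256. 247. 319. 270.] 0.58 268
side tweezers [317. 237. 404. 261.] 0.83 1025
side leg_left [327. 234. 395. 249.] 0.76 423
joint [ 0.481 -0.083  0.01 ]
tipA [ 0.615 -0.176  0.01 ]
tipB [ 0.637 -0.131  0.01 ]
cyl [ 0.417 -0.004  0.01 ]
key [0.689 0.002 0.01 ]
```

View pics/tw.png

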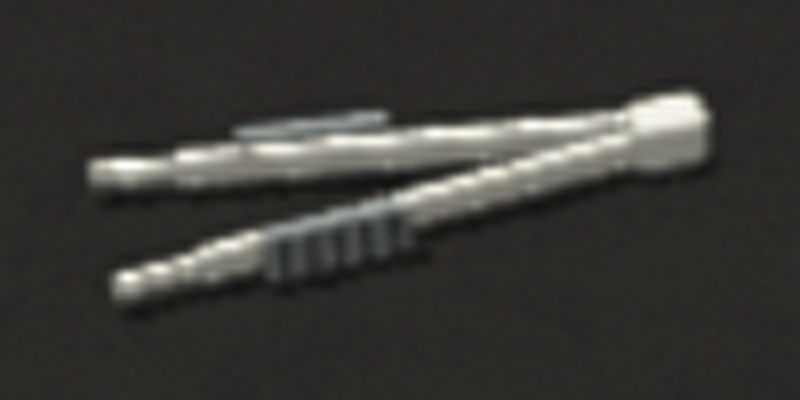

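The middle block, at (0.579, 0.175) with yaw about -0.124, matches 70×80 mm. The tweezers lie near (0.575, -0.13) with yaw about -0.46. I'll move over them and look with the wrist camera.

```bash
for k in 1 2 3 4; do python3 -m jog '[{"dx":0.06,"dy":-0.138,"dz":-0.008,"hand":0},{"dx":0.06,"dy":-0.138,"dz":-0.008,"hand":0},{"dx":0.06,"dy":-0.138,"dz":-0.008,"hand":0},{"dx":0.06,"dy":-0.138,"dz":-0.008,"hand":0},{"dx":0.06,"dy":-0.138,"dz":-0.008,"hand":0}]'; done
python3 -m jog '[{"hand":0},{"hand":0}]'
python3 - <<'E'
from h import *
s=r.get_state();print(s['tool_pos'],s['eef_rot'])
i=r.camera_info('wrist');a=r.snapshot('wrist');cv2.imwrite('pics/w1.png',a[:,:,::-1])
np.savez('w1.npz',**{k:np.array(i[k]) for k in('mtx','R','t')})
print(-i['R'].T@i['t'],s['clock'])
E
```

```text
[0.26209588 0.56739878 0.23875533] [2.14676409e-01 9.76685230e-01 3.57063110e-05 2.11227634e-06]
[0.19433739 0.59876198 0.38395608] 0.7invalid input
invalid input
invalid input
invalid input
invalid input
```

View pics/w1.png

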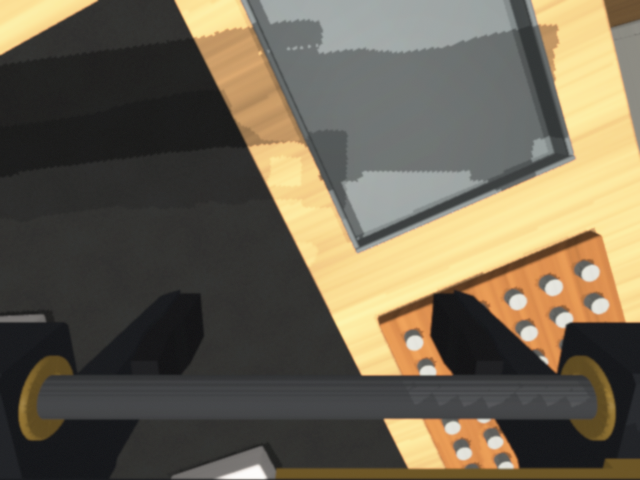

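The wrist picture shows only the start area, because the move was refused. I'll give all seven keys.

```bash
python3 -m jog '[{"wx":0,"wy":0,"wz":0,"dx":0.06,"dy":-0.138,"dz":-0.008,"hand":0},{"wx":0,"wy":0,"wz":0,"dx":0.06,"dy":-0.138,"dz":-0.008,"hand":0},{"wx":0,"wy":0,"wz":0,"dx":0.06,"dy":-0.138,"dz":-0.008,"hand":0},{"wx":0,"wy":0,"wz":0,"dx":0.06,"dy":-0.138,"dz":-0.008,"hand":0},{"wx":0,"wy":0,"wz":0,"dx":0.06,"dy":-0.138,"dz":-0.008,"hand":0}]'
```

```text
clock: 1.17
tool_pos: [0.3376, 0.3934, 0.2288]
eef_rot: [0.215, 0.977, 0.0, 0.0]
contact_force: [-0.6, -0.5, -0.7]
opening: 1.005
finger_force: 0.0
```

```bash
for k in 1 2 3; do python3 -m jog '[{"wx":0,"wy":0,"wz":0,"dx":0.07,"dy":-0.138,"dz":-0.008,"hand":0},{"wx":0,"wy":0,"wz":0,"dx":0.07,"dy":-0.138,"dz":-0.008,"hand":0},{"wx":0,"wy":0,"wz":0,"dx":0.07,"dy":-0.138,"dz":-0.008,"hand":0},{"wx":0,"wy":0,"wz":0,"dx":0.07,"dy":-0.138,"dz":-0.008,"hand":0},{"wx":0,"wy":0,"wz":0,"dx":0.07,"dy":-0.138,"dz":-0.008,"hand":0}]' | sed -n 2p; done
python3 - <<'E'
from h import *
i=r.camera_info('wrist');s=r.get_state();print(s['tool_pos'],s['clock'])
for uv in((320,240),(320,60),(320,350),(60,200),(600,200)):print(uv,ray(i,uv,0.01)[:2])
print(proj(i,np.array([[.481,-.083,.01],[.615,-.176,.01],[.637,-.131,.01]])))
E
```

```text
tool_pos: [0.4253, 0.2208, 0.2189]
tool_pos: [0.5129, 0.0481, 0.2089]
tool_pos: [0.6003, -0.1247, 0.1988]
[ 0.60025641 -0.12466306  0.19880131] 2.4167
(320, 240) [ 0.62697348 -0.13365149]
(320, 60) [ 0.50091561 -0.07585159]
(320, 350) [ 0.72158716 -0.17703362]
(60, 200) [ 0.50809364 -0.31046934]
(600, 200) [0.69112692 0.08616414]
[[299.6139023   37.54238033]
 [268.05114082 247.84888041]
 [327.86397774 249.1173642 ]]
```

```bash
python3 -m jog '[{"wx":0,"wy":0,"wz":0,"dx":0,"dy":0,"dz":0,"hand":0},{"wx":0,"wy":0,"wz":0,"dx":0,"dy":0,"dz":0,"hand":0}]' | sed -n 2p
python3 - <<'E'
from h import *
i=r.camera_info('wrist');a=r.snapshot('wrist')
np.savez('w1.npz',**{k:np.array(i[k]) for k in('mtx','R','t')})
cv2.imwrite('pics/w2.png',a[:,:,::-1])
cv2.imwrite('pics/w2c.png',cv2.resize(a[10:310,180:430,::-1],None,fx=2,fy=2))
E
```

```text
tool_pos: [0.5999, -0.1259, 0.1982]
```

View pics/w2c.png

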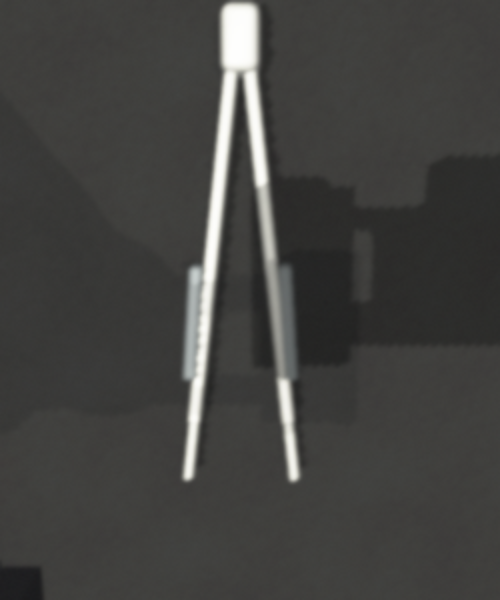

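The wrist crop shows the tweezers clearly. In crop pixels, the tips are at (188,479) and (295,479), the joined end is at (240,3), and the grips span rows 266–380. I'll compute the pose from these.

```bash
python3 - <<'E'
from h import *
i=dict(np.load('w1.npz'))
f=lambda x,y,z:ray(i,(180+x/2-.25,10+y/2-.25),z)[:2]
tr,tl,j=f(188,479,.014),f(295,479,.014),f(240,4,.016)
g=[f(200,266,.02),f(184,380,.02),f(281,265,.02),f(298,380,.02)]
m=(tr+tl)/2;d=m-j;a=np.arctan2(d[1],d[0]);print('gap',np.linalg.norm(tl-tr),'len',np.linalg.norm(d),'yaw',a,'perp',np.arctan2(*(tl-tr)[::-1])-np.pi/2)
u=d/np.linalg.norm(d);print('origin by tip',m-.064*u,'by joint',j+.113*u,'by grips',np.mean(g,0),[(np.linalg.norm(x-y)) for x,y in((g[0],g[2]),(g[1],g[3]))])
s=r.get_state();q=s['eef_rot'];print('tooly',2*np.arctan2(q[1],q[0])-np.pi/2, s['tool_pos'],s['clock'])
E
```

```text
gap 0.04421843681482744 len 0.17582635045379016 yaw -0.44603049359438574 perp -0.4371593373624807
origin by tip [ 0.56793028 -0.12504332] by joint [ 0.56898911 -0.12554962] by grips [ 0.56730653 -0.12463072] [np.float64(0.030494672862373742), np.float64(0.044639995236535154)]
tooly 1.13626394986317 [ 0.59946335 -0.12304227  0.19841233] 2.6333
```

```bash
python3 -m jog '[{"wx":0,"wy":0,"wz":-0.003,"dx":-0.054,"dy":0.004,"dz":-0.1,"hand":0.2},{"wx":0,"wy":0,"wz":0,"dx":-0.054,"dy":0.004,"dz":-0.12,"hand":0.2},{"wx":0,"wy":0,"wz":0,"dx":-0.054,"dy":0.003,"dz":-0.12,"hand":0.2},{"wx":0,"wy":0,"wz":0,"dx":0,"dy":0,"dz":-0.12,"hand":0.2},{"wx":0,"wy":0,"wz":0,"dx":0,"dy":0,"dz":-0.1,"hand":0.2}]'
python3 -m jog '[{"wx":0,"wy":0,"wz":0,"dx":0,"dy":0,"dz":0,"hand":0.2},{"wx":0,"wy":0,"wz":0,"dx":0,"dy":0,"dz":0,"hand":0.2},{"wx":0,"wy":0,"wz":0,"dx":0,"dy":0,"dz":0,"hand":0.2}]'
python3 - <<'E'
from h import *
for k in range(4):
  r.snapshot('side'); s=r.get_state();print(s['tool_pos'],s['eef_rot'])
E
```

```text
clock: 3.05
tool_pos: [0.5574, -0.1174, 0.0576]
eef_rot: [0.216, 0.976, 0.001, -0.001]
contact_force: [-0.4, 0.4, 0.4]
opening: 0.804
finger_force: 0.0
clock: 3.3
tool_pos: [0.5601, -0.1187, 0.0602]
eef_rot: [0.217, 0.976, 0.0, 0.001]
contact_force: [0.7, -0.5, 0.5]
opening: 0.797
finger_force: 0.0
[ 0.56047314 -0.1190821   0.06055915] [2.17143530e-01 9.76138472e-01 4.44371376e-04 1.47420891e-03]
[ 0.5605255  -0.11944723  0.06064885] [2.17400399e-01 9.76081046e-01 3.60664458e-04 1.65175275e-03]
[ 0.56041591 -0.11967615  0.06055295] [2.17497551e-01 9.76059508e-01 2.81477713e-04 1.60423223e-03]
[ 0.56020815 -0.11985022  0.06034531] [2.17638307e-01 9.76028419e-01 2.18030541e-04 1.43010958e-03]
```

```bash
python3 -m jog '[{"wx":0,"wy":0,"wz":-0.002,"dx":-0.004,"dy":-0.004,"dz":-0.07,"hand":0.3},{"wx":0,"wy":0,"wz":0,"dx":0,"dy":0,"dz":-0.07,"hand":0.4},{"wx":0,"wy":0,"wz":0,"dx":0,"dy":0,"dz":-0.06,"hand":0.4},{"wx":0,"wy":0,"wz":0,"dx":0,"dy":0,"dz":-0.025,"hand":0.4},{"wx":0,"wy":0,"wz":0,"dx":0,"dy":0,"dz":0,"hand":0.4}]' 20
python3 -m jog '[{"wx":0,"wy":0,"wz":0,"dx":0,"dy":0,"dz":0,"hand":0.4},{"wx":0,"wy":0,"wz":0,"dx":0,"dy":0,"dz":0,"hand":0.45},{"wx":0,"wy":0,"wz":0,"dx":0,"dy":0,"dz":0,"hand":0.45}]'
```

```text
clock: 3.92
tool_pos: [0.5576, -0.1208, 0.0019]
eef_rot: [0.22, 0.976, -0.0, -0.001]
contact_force: [-0.5, 0.4, 0.5]
opening: 0.603
finger_force: 0.0
clock: 4.17
tool_pos: [0.5589, -0.121, 0.0035]
eef_rot: [0.22, 0.976, 0.0, 0.001]
contact_force: [0.4, -0.3, 0.8]
opening: 0.55
finger_force: 0.0
```

```bash
python3 -m jog '[{"wx":0,"wy":0,"wz":0,"dx":0,"dy":0,"dz":0,"hand":0.5},{"wx":0,"wy":0,"wz":0,"dx":0,"dy":0,"dz":0,"hand":0.54},{"wx":0,"wy":0,"wz":0,"dx":0,"dy":0,"dz":0,"hand":0.57},{"wx":0,"wy":0,"wz":0,"dx":0,"dy":0,"dz":0,"hand":0.6},{"wx":0,"wy":0,"wz":0,"dx":0,"dy":0,"dz":0,"hand":0.62}]'
python3 -m jog '[{"wx":0,"wy":0,"wz":0,"dx":0,"dy":0,"dz":0,"hand":0.64},{"wx":0,"wy":0,"wz":0,"dx":0,"dy":0,"dz":0,"hand":0.66},{"wx":0,"wy":0,"wz":0,"dx":0,"dy":0,"dz":0,"hand":0.68},{"wx":0,"wy":0,"wz":0,"dx":0,"dy":0,"dz":0,"hand":0.693},{"wx":0,"wy":0,"wz":0,"dx":0,"dy":0,"dz":0,"hand":0.693}]'
python3 -m jog '[{"wx":0,"wy":0,"wz":0,"dx":0,"dy":0,"dz":0,"hand":0.693},{"wx":0,"wy":0,"wz":0,"dx":0,"dy":0,"dz":0,"hand":0.693},{"wx":0,"wy":0,"wz":0,"dx":0,"dy":0,"dz":0,"hand":0.693}]'
```

```text
clock: 4.58
tool_pos: [0.5588, -0.1212, 0.0031]
eef_rot: [0.22, 0.976, -0.0, 0.001]
contact_force: [0.7, -0.4, 5.7]
opening: 0.386
finger_force: 6.8
clock: 5.0
tool_pos: [0.559, -0.1214, 0.0031]
eef_rot: [0.22, 0.976, -0.0, 0.001]
contact_force: [0.4, -1.4, 5.3]
opening: 0.31
finger_force: 8.7
clock: 5.25
tool_pos: [0.559, -0.1214, 0.0031]
eef_rot: [0.22, 0.976, -0.0, 0.001]
contact_force: [0.9, -1.5, 5.4]
opening: 0.307
finger_force: 8.8
```

```bash
python3 -m jog '[{"wx":0,"wy":0,"wz":0,"dx":0,"dy":0,"dz":0.03,"hand":0.693},{"wx":0,"wy":0,"wz":0,"dx":0,"dy":0,"dz":0.06,"hand":0.693},{"wx":0,"wy":0,"wz":0,"dx":0,"dy":0,"dz":0.09,"hand":0.693},{"wx":0,"wy":0,"wz":0,"dx":0,"dy":0,"dz":0.09,"hand":0.693},{"wx":0,"wy":0,"wz":0,"dx":0,"dy":0,"dz":0.05,"hand":0.693}]'
python3 -m jog '[{"wx":0,"wy":0,"wz":0,"dx":0,"dy":0,"dz":0,"hand":0.693},{"wx":0,"wy":0,"wz":0,"dx":0,"dy":0,"dz":0,"hand":0.693},{"wx":0,"wy":0,"wz":0,"dx":0,"dy":0,"dz":0,"hand":0.693}]'
python3 - <<'E'
from h import *
i=r.camera_info('wrist');a=r.snapshot('wrist');b=r.snapshot('side')
np.savez('w3.npz',**{k:np.array(i[k]) for k in('mtx','R','t')})
cv2.imwrite('pics/w3r.png',a[:,:,::-1]);cv2.imwrite('pics/s3r.png',b[:,:,::-1])
j=r.camera_info('side');p=proj(j,np.array([[.56,-.12,.08]]))[0].astype(int);print(p)
c=cv2.resize(b[p[1]-75:p[1]+75,p[0]-80:p[0]+80,::-1],None,fx=2.5,fy=2.5,interpolation=cv2.INTER_CUBIC)
d=cv2.resize(a[:,120:520,::-1],(400,480))
o=np.zeros((480,800,3),np.uint8);o[:,:400]=d;o[:375,400:800]=c
cv2.imwrite('pics/w3.png',o)
E
```

```text
clock: 5.67
tool_pos: [0.5584, -0.1206, 0.0845]
eef_rot: [0.219, 0.976, 0.0, 0.001]
contact_force: [0.0, 0.7, 0.3]
opening: 0.31
finger_force: 6.7
clock: 5.92
tool_pos: [0.5572, -0.1207, 0.0817]
eef_rot: [0.22, 0.976, -0.0, -0.001]
contact_force: [0.2, -0.6, -1.0]
opening: 0.309
finger_force: 6.7
[365 216]
```

View pics/w3.png

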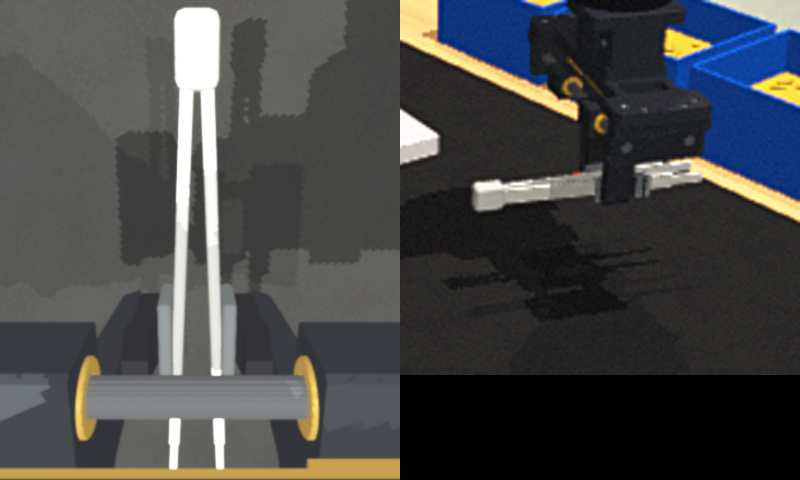

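The left pane (wrist) shows the legs parallel-gripped, with the joined end at (197,8) and the tips near row 468. The right pane (side) shows the tweezers lifted and roughly level, with the joined end at (474,195) and the tips at (703,178) and (691,167). I'll measure the pitch.

```bash
cat > fit.py <<'E'
from h import *
from scipy.optimize import least_squares
def T(p,X): # p: x,y,z(underside origin),yaw,pitch(up+),gap
    X=np.atleast_2d(X).astype(float);cy,sy,cp,sp=np.cos(p[3]),np.sin(p[3]),np.cos(p[4]),np.sin(p[4])
    X=X-[0,0,.01]
    Y=np.c_[X[:,0]*cp-X[:,2]*sp,X[:,1],X[:,0]*sp+X[:,2]*cp]
    return np.c_[Y[:,0]*cy-Y[:,1]*sy,Y[:,0]*sy+Y[:,1]*cy,Y[:,2]]+[p[0],p[1],p[2]+.01]
E
python3 - <<'E'
from fit import *
w=dict(np.load('w3.npz'));sd=r.camera_info('side')
SP=lambda x,y:np.array([285+(x-400)/2.5,141+y/2.5])
p0=np.array([.5578+.009,-.1207-.0043,.0786,-.438,0])
mod=lambda p,i,X:proj(i,T(p,X))[0]
obs=[(w,(-.113,0,.018),(120+197,8)),(w,(.064,-.010,.014),(120+174,468)),(w,(.064,.010,.014),(120+220,468)),
(sd,(-.113,0,.010),SP(474,196)),(sd,(.064,-.010,.010),SP(703,178)),(sd,(.064,.010,.010),SP(691,167))]
for i,X,o in obs:print(np.round(mod(p0,i,X),1),np.round(o,1))
res=lambda p:np.concatenate([mod(p,i,X)-o for i,X,o in obs])
f=least_squares(res,p0);print(f.x-p0,f.x,np.round(f.fun,1))
E
```

```text
[315.2   6.3] [317   8]
[292.8 492.3] [294 468]
[341.7 492.2] [340 468]
[313.1 219.2] [314.6 219.4]
[403.8 210.3] [406.2 212.2]
[399.4 205.8] [401.4 207.8]
[-0.00026191  0.0002539  -0.00745381 -0.00308485 -0.06270107] [ 0.56653809 -0.1247461   0.07114619 -0.44108485 -0.06270107] [-0.1  0.1  0.1  0.9  0.1  0.9 -1.6 -0.1 -3.2  3.5 -2.7  3.3]
```

```bash
for k in 1 2; do python3 -m jog '[{"wx":0,"wy":0,"wz":0.0155,"dx":-0.021,"dy":0.122,"dz":0,"hand":0.693},{"wx":0,"wy":0,"wz":0.0155,"dx":-0.021,"dy":0.122,"dz":0,"hand":0.693},{"wx":0,"wy":0,"wz":0.0155,"dx":-0.021,"dy":0.122,"dz":0,"hand":0.693},{"wx":0,"wy":0,"wz":0.0155,"dx":-0.021,"dy":0.122,"dz":0,"hand":0.693},{"wx":0,"wy":0,"wz":0.0155,"dx":-0.021,"dy":0.122,"dz":0,"hand":0.693}]'|sed -n 2,3p; done
for k in 1 2; do python3 -m jog '[{"wx":0,"wy":0,"wz":0,"dx":0,"dy":0,"dz":0,"hand":0.693},{"wx":0,"wy":0,"wz":0,"dx":0,"dy":0,"dz":0,"hand":0.693},{"wx":0,"wy":0,"wz":0,"dx":0,"dy":0,"dz":0,"hand":0.693},{"wx":0,"wy":0,"wz":0,"dx":0,"dy":0,"dz":0,"hand":0.693}]'; done
cat > look.py <<'E'
import sys
from fit import *
n=sys.argv[1]
s=r.get_state();print(s['clock'],s['tool_pos'],s['eef_rot'],s['opening'],s['finger_force'])
o=np.zeros((480,800,3),np.uint8)
for k,c in enumerate(('scene','side')):
    i=r.camera_info(c);a=r.snapshot(c)[:,:,::-1];cv2.imwrite(f'pics/{n}_{c}.png',a)
    p=proj(i,np.array([.545,.178,.05])).round().astype(int);x,y=p-[50,60]
    print(c,'full = ',(x,y),'+ crop/4, pane x-',400*k)
    o[:,400*k:400*k+400]=cv2.resize(a[y:y+120,x:x+100],(400,480),interpolation=cv2.INTER_CUBIC)
i=r.camera_info('wrist');a=r.snapshot('wrist');cv2.imwrite(f'pics/{n}_wrist.png',a[:,:,::-1]);np.savez(f'{n}.npz',**{k:np.array(i[k]) for k in('mtx','R','t')})
cv2.imwrite(f'pics/{n}.png',o)
E
python3 look.py a
```

```text
tool_pos: [0.5309, 0.033, 0.0815]
eef_rot: [0.143, 0.99, -0.0, -0.001]
tool_pos: [0.5046, 0.1855, 0.0815]
eef_rot: [0.065, 0.998, -0.0, -0.001]
clock: 7.18
tool_pos: [0.5056, 0.1821, 0.0819]
eef_rot: [0.067, 0.998, -0.001, -0.0]
contact_force: [-0.2, -0.1, -0.8]
opening: 0.304
finger_force: 6.7
clock: 7.52
tool_pos: [0.5058, 0.1836, 0.0825]
eef_rot: [0.067, 0.998, -0.0, 0.0]
contact_force: [-0.1, -0.2, -0.4]
opening: 0.309
finger_force: 6.7
7.5167 [0.50577634 0.18361789 0.08250778] [ 6.68259244e-02  9.97764649e-01 -2.73771549e-05  1.23001215e-05] 0.30878694116198974 6.745137646794319
scene full =  (np.int64(330), np.int64(265)) + crop/4, pane x- 0
side full =  (np.int64(215), np.int64(123)) + crop/4, pane x- 400
```

View pics/a.png

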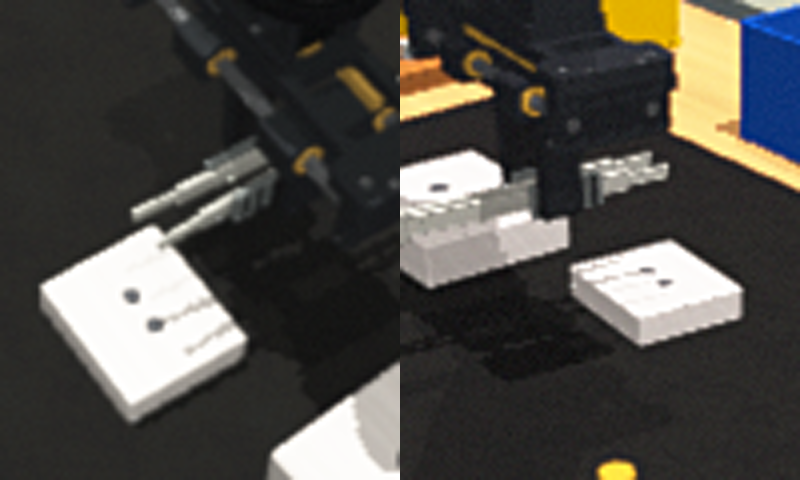

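The left pane (scene) shows dots at (131,296) and (156,325), with tip ends at about (134,214) and (162,242). The right pane (side) shows dots at (648,271) and (665,283), with tip ends at about (657,157) and (667,171). I'll triangulate these.

```bash
cat > tri.py <<'E'
from fit import *
def tri(a,b,oa=(330,265),ob=(215,123)):
    i,j=r.camera_info('scene'),r.camera_info('side')
    A=np.array(oa)+(np.array(a)+.5)/4-.5;B=np.array(ob)+(np.array(b)-[400,0]+.5)/4-.5
    P=[np.asarray(c['mtx'])@np.c_[c['R'],c['t']] for c in(i,j)]
    X=cv2.triangulatePoints(P[0],P[1],A.reshape(2,1),B.reshape(2,1))[:3]/cv2.triangulatePoints(P[0],P[1],A.reshape(2,1),B.reshape(2,1))[3]
    X=X[:,0];print(np.round(X,4),'resid',np.round(np.r_[proj(i,X)-A,proj(j,X)-B],1));return X
E
python3 - <<'E'
from tri import *
# which dot is which: scene ray order
i=r.camera_info('scene')
dA=tri((131,296),(665,283));dB=tri((156,325),(648,271))
tA=tri((134,214),(667,171));tB=tri((162,242),(657,157))
print('dots',dB-dA,np.linalg.norm(dB-dA),np.arctan2(*(dB-dA)[:2][::-1])-np.pi/2)
print('tips',tB-tA,np.linalg.norm(tB-tA),np.arctan2(*(tB-tA)[:2][::-1])-np.pi/2)
print('tipmid-dotmid',(tA+tB-dA-dB)/2)
E
```

```text
[0.5786 0.1647 0.0184] resid [-0.2  0.  -0.2 -0. ]
[0.5808 0.1846 0.0184] resid [-0.5  0.  -0.5 -0. ]
[0.5801 0.1628 0.0884] resid [-0.2  0.  -0.2 -0. ]
[0.584  0.182  0.0901] resid [-1.8  0.1 -1.6 -0.1]
dots [ 2.20207789e-03  1.99461553e-02 -6.82163696e-05] 0.020067459047826416 -0.10995583415477572
tips [0.00392817 0.01925553 0.0017634 ] 0.019731082079987798 -0.2012406873540482
tipmid-dotmid [ 0.00238318 -0.0022303   0.07086604]
```

```bash
python3 -m jog '[{"wx":0,"wy":0,"wz":0.006,"dx":-0.008,"dy":0.005,"dz":-0.02,"hand":0.693},{"wx":0,"wy":0,"wz":0,"dx":0,"dy":0,"dz":-0.05,"hand":0.693},{"wx":0,"wy":0,"wz":0,"dx":0,"dy":0,"dz":-0.05,"hand":0.693},{"wx":0,"wy":0,"wz":0,"dx":0,"dy":0,"dz":-0.05,"hand":0.693},{"wx":0,"wy":0,"wz":0,"dx":0,"dy":0,"dz":-0.03,"hand":0.693}]'|sed -n 2,3p
for k in 1 2 3; do python3 -m jog '[{"wx":0,"wy":0,"wz":0,"dx":0,"dy":0,"dz":0,"hand":0.693},{"wx":0,"wy":0,"wz":0,"dx":0,"dy":0,"dz":0,"hand":0.693},{"wx":0,"wy":0,"wz":0,"dx":0,"dy":0,"dz":0,"hand":0.693},{"wx":0,"wy":0,"wz":0,"dx":0,"dy":0,"dz":0,"hand":0.693}]'|sed -n 2,3p; done
sed -i 's/0.545,.178,.05/.565,.178,.035/; s/\[50,60\]/[33,40]/; s/y:y+120,x:x+100/y:y+80,x:x+66/; s#crop/4#crop/6#;s/(400,480)/(396,480)/;s/400\*k+400/400*k+396/' look.py; python3 look.py b
```

```text
tool_pos: [0.5029, 0.1854, 0.0312]
eef_rot: [0.06, 0.998, -0.0, -0.001]
tool_pos: [0.504, 0.1856, 0.0331]
eef_rot: [0.06, 0.998, 0.0, 0.0]
tool_pos: [0.5038, 0.1854, 0.0327]
eef_rot: [0.06, 0.998, 0.0, 0.0]
tool_pos: [0.5036, 0.1854, 0.0325]
eef_rot: [0.06, 0.998, 0.0, -0.0]
9.0833 [0.50361033 0.18539177 0.03247802] [ 6.03841252e-02  9.98175213e-01  3.66694753e-05 -2.14148960e-05] 0.3026598751146648 6.745080873370171
scene full =  (np.int64(347), np.int64(285)) + crop/6, pane x- 0
side full =  (np.int64(232), np.int64(143)) + crop/6, pane x- 400
```

View pics/b.png

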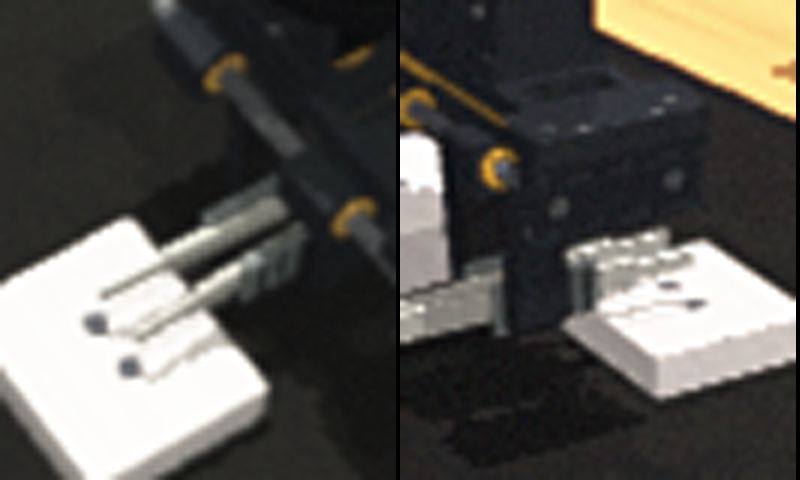

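In the left pane the dots are at (96,323) and (130,367), with the tips just above them at about (103,295) and (137,335). In the right pane the tips are near (668,232) and (690,255). The tips are white on white here, so I'll measure the gap and centreline from the wrist image.

```bash
python3 - <<'E'
from fit import *
for n,tz in(('a',.0824),('b',.0325)):
    w=dict(np.load(n+'.npz'));g=cv2.imread(f'pics/{n}_wrist.png').astype(float).mean(2)
    und=tz-.0031;q=[];
    L=[[],[]]
    for v in list(range(110,200,6)):
        m=np.where(g[v,270:370]>150)[0]+270
        sp=np.split(m,np.where(np.diff(m)>2)[0]+1);sp=[s for s in sp if len(s)>3]
        if len(sp)==2:
            for k in(0,1):L[k].append(ray(w,(sp[k].mean(),v),und+.016)[:2])
    out=[]
    for v in(425,435,445,455,463):
        m=np.where(g[v,270:370]>150)[0]+270;sp=np.split(m,np.where(np.diff(m)>2)[0]+1);sp=[(s[0],s[-1]) for s in sp if len(s)>3];out.append((v,sp))
        if len(sp)==2:
            P=[ray(w,(sum(s)/2,v),und+.014)[:2] for s in sp]
            print(v,sp,'sep',np.linalg.norm(P[0]-P[1])*1e3,'mid',(P[0]+P[1])/2, 'W',[np.linalg.norm(ray(w,(s[0]-.5,v),und+.014)-ray(w,(s[1]+.5,v),und+.014))*1e3 for s in sp])
        else: print(v,sp)
    m=np.where((g[40:70,270:370]>200))[1]+270
    print('joint u mean',m.mean(),ray(w,(m.mean(),55),und+.018), 'end', ray(w,(m.mean(),8),und+.018))
    for k in(0,1):
        A=np.array(L[k]);print(len(A),A[[0,-1]] if len(A) else '')
E
```

```text
425 [(np.int64(270), np.int64(369))]
435 [(np.int64(289), np.int64(298)), (np.int64(334), np.int64(343))] sep 17.550892017610813 mid [0.55148949 0.17766385] W [np.float64(3.900227631807985), np.float64(3.900168820690701)]
445 [(np.int64(290), np.int64(297)), (np.int64(335), np.int64(342))] sep 17.700003855321874 mid [0.5562383  0.17702989] W [np.float64(3.146691278020509), np.float64(3.1466434262787213)]
455 [(np.int64(290), np.int64(296)), (np.int64(336), np.int64(342))] sep 18.248374905249584 mid [0.56106849 0.17638505] W [np.float64(2.7769483847856424), np.float64(2.7769048474194573)]
463 [(np.int64(290), np.int64(296)), (np.int64(337), np.int64(342))] sep 18.574050625933893 mid [0.56500583 0.17596016] W [np.float64(2.7961159528241577), np.float64(2.3966325707854397)]
joint u mean 315.6020942408377 [0.41639947 0.19558897 0.0973    ] end [0.40443737 0.19718926 0.0973    ]
15 [[0.43091475 0.19041605]
 [0.45619025 0.18587824]]
15 [[0.43181009 0.19714345]
 [0.45739096 0.19490088]]
425 [(np.int64(270), np.int64(369))]
435 [(np.int64(270), np.int64(369))]
445 [(np.int64(270), np.int64(282)), (np.int64(290), np.int64(298)), (np.int64(302), np.int64(326)), (np.int64(335), np.int64(369))]
455 [(np.int64(270), np.int64(369))]
463 [(np.int64(270), np.int64(369))]
joint u mean 315.8979591836735 [0.41418591 0.19604092 0.0474    ] end [0.40221848 0.19748792 0.0474    ]
15 [[0.42873683 0.19097096]
 [0.4540365  0.18675352]]
15 [[0.42954733 0.19770103]
 [0.45512331 0.19577957]]
```

```bash
python3 -m jog '[{"wx":0,"wy":0,"wz":0,"dx":0,"dy":0,"dz":-0.011,"hand":0.693},{"wx":0,"wy":0,"wz":0,"dx":0,"dy":0,"dz":-0.011,"hand":0.693},{"wx":0,"wy":0,"wz":0,"dx":0,"dy":0,"dz":0,"hand":0.693},{"wx":0,"wy":0,"wz":0,"dx":0,"dy":0,"dz":0,"hand":0.693},{"wx":0,"wy":0,"wz":0,"dx":0,"dy":0,"dz":0,"hand":0.693}]'
for k in 1 2; do python3 -m jog '[{"wx":0,"wy":0,"wz":0,"dx":0,"dy":0,"dz":0,"hand":0.693},{"wx":0,"wy":0,"wz":0,"dx":0,"dy":0,"dz":0,"hand":0.693},{"wx":0,"wy":0,"wz":0,"dx":0,"dy":0,"dz":0,"hand":0.693},{"wx":0,"wy":0,"wz":0,"dx":0,"dy":0,"dz":0,"hand":0.693}]'|sed -n 2,3p; done
python3 look.py c
python3 - <<'E'
from h import *
o=np.zeros((480,800,3),np.uint8)
for k,c in enumerate(('scene','side')):
    i=r.camera_info(c);a=np.mean([r.snapshot(c).astype(float) for _ in range(6)],0)[:,:,::-1]
    p=proj(i,np.array([.575,.175,.03])).round().astype(int);x,y=p-[20,24]
    cr=a[y:y+48,x:x+40]; hi=np.percentile(cr,99.7);cr=255*np.clip((cr-60)/(hi-60),0,1)**1.8
    o[:,400*k:400*k+400]=cv2.resize(cr,(400,480),interpolation=cv2.INTER_LINEAR).clip(0,255)
    print(c,x,y)
cv2.imwrite('pics/d.png',o)
E
```

```text
clock: 9.65
tool_pos: [0.5035, 0.1854, 0.0269]
eef_rot: [0.06, 0.998, -0.0, -0.0]
contact_force: [-0.7, -0.5, -1.9]
opening: 0.308
finger_force: 6.7
tool_pos: [0.5037, 0.1854, 0.027]
eef_rot: [0.06, 0.998, 0.0, 0.0]
tool_pos: [0.5036, 0.1854, 0.027]
eef_rot: [0.06, 0.998, 0.0, -0.0]
10.3167 [0.50361343 0.18539023 0.0269988 ] [ 6.03572889e-02  9.98176836e-01  4.23337004e-05 -4.64755114e-06] 0.30556527967578284 6.744967997074127
scene full =  (np.int64(347), np.int64(285)) + crop/6, pane x- 0
side full =  (np.int64(232), np.int64(143)) + crop/6, pane x- 400
scene 347 314
side 257 164
```

View pics/d.png

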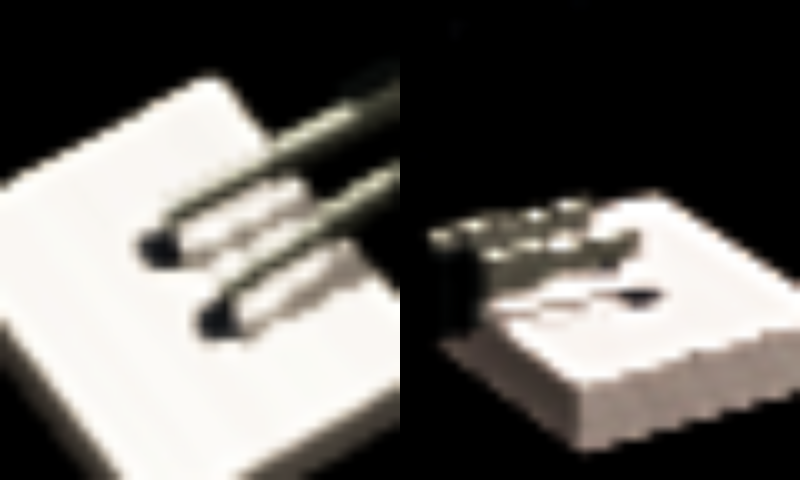

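The left pane shows dots at (158,250) and (217,320), with tip ends at about (166,217) and (225,282). The right pane shows the near tip's end at about (637,241) above the right dot at (643,296). I'll compare these with the predicted pixels.

```bash
python3 - <<'E'
from h import *
sc,sd=r.camera_info('scene'),r.camera_info('side')
S=lambda X:(proj(sc,X)-[347,314]+.5)*10; D=lambda X:(proj(sd,X)-[257,164]+.5)*10+[400,0]
# dots from scene on z=.02
d=[ray(sc,(347+x/10-.5,314+y/10-.5),.02) for x,y in((158,250),(217,320))]
print(np.round(d,4),'yaw',np.arctan2(*(d[1]-d[0])[:2][::-1])-np.pi/2)
for k in(0,1):
    for h in(.010,.014,.018):print(k,h,'scene',S(d[k]+[0,0,h]).round(),'side',D(d[k]+[0,0,h]).round())
print('side dot pred',D(d[0]).round(),D(d[1]).round())
for ax in np.eye(3)[:3]:print('10mm along',ax,'scene',(S(d[0]+.01*ax)-S(d[0])).round(),'side',(D(d[0]+.01*ax)-D(d[0])).round())
E
```

```text
[[0.5789 0.1653 0.02  ]
 [0.5808 0.1848 0.02  ]] yaw -0.0947968098727372
0 0.01 scene [161. 222.] side [640. 252.]
0 0.014 scene [162. 211.] side [640. 236.]
0 0.018 scene [163. 200.] side [640. 220.]
1 0.01 scene [220. 292.] side [595. 223.]
1 0.014 scene [221. 281.] side [595. 207.]
1 0.018 scene [223. 270.] side [594. 192.]
side dot pred [641. 291.] [596. 262.]
10mm along [1. 0. 0.] scene [-37.  27.] side [ 34. -12.]
10mm along [0. 1. 0.] scene [34. 33.] side [-27. -14.]
10mm along [0. 0. 1.] scene [  3. -28.] side [ -1. -39.]
```

Tips are about 1 mm short in x and 0.5 mm off in y. One small correction, then a numeric check and hand-in.

```bash
python3 -m jog '[{"wx":0,"wy":0,"wz":0,"dx":0.004,"dy":-0.002,"dz":0,"hand":0.693},{"wx":0,"wy":0,"wz":0,"dx":0,"dy":0,"dz":0,"hand":0.693},{"wx":0,"wy":0,"wz":0,"dx":0,"dy":0,"dz":0,"hand":0.693},{"wx":0,"wy":0,"wz":0,"dx":0,"dy":0,"dz":0,"hand":0.693},{"wx":0,"wy":0,"wz":0,"dx":0,"dy":0,"dz":0,"hand":0.693}]'
python3 -m jog '[{"wx":0,"wy":0,"wz":0,"dx":0,"dy":0,"dz":0,"hand":0.693},{"wx":0,"wy":0,"wz":0,"dx":0,"dy":0,"dz":0,"hand":0.693},{"wx":0,"wy":0,"wz":0,"dx":0,"dy":0,"dz":0,"hand":0.693},{"wx":0,"wy":0,"wz":0,"dx":0,"dy":0,"dz":0,"hand":0.693},{"wx":0,"wy":0,"wz":0,"dx":0,"dy":0,"dz":0,"hand":0.693}]'
python3 - <<'E'
from h import *
sc=r.camera_info('scene');o=np.zeros((480,800,3),np.uint8)
for k,c in enumerate(('scene','side')):
    a=np.mean([r.snapshot(c).astype(float) for _ in range(6)],0)[:,:,::-1];x,y=((347,314),(257,164))[k]
    cr=a[y:y+48,x:x+40]; hi=np.percentile(cr,99.7);cr=255*np.clip((cr-30)/(hi-30),0,1)
    o[:,400*k:400*k+400]=cv2.resize(cr,(400,480),interpolation=cv2.INTER_CUBIC).clip(0,255)
cv2.imwrite('pics/e.png',o)
E
```

```text
clock: 11.48
tool_pos: [0.5046, 0.1849, 0.027]
eef_rot: [0.06, 0.998, 0.0, -0.0]
contact_force: [-0.3, 0.6, -1.1]
opening: 0.308
finger_force: 6.7
clock: 11.9
tool_pos: [0.5046, 0.1849, 0.027]
eef_rot: [0.06, 0.998, 0.0, -0.0]
contact_force: [-0.6, 0.9, -0.4]
opening: 0.306
finger_force: 6.7
```

View pics/e.png

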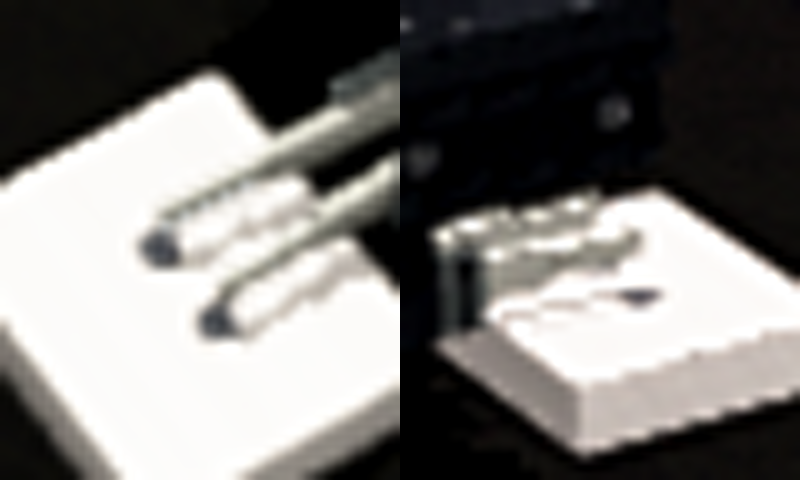

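The left pane shows the tip ends at (162,215) and (221,283), against predictions of (162,211) and (221,281). The right pane shows the near tip at (641,238) above its dot at (643,296), clear of the block. I'm handing in.

```bash
python3 -c "
from plant import r
print(r.finish_job())"
```

```text
the job is handed in; nothing more can be done
None
```

I handed the job in with the tweezers held by their grey grips, the tips about 20 mm apart and, by the camera images, within about 1–2 mm of above their dots and about 1 cm clear of the block; the lock cylinder, key and screwdriver were left alone.

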